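# Wind a laptop fan into the bench clamp with its fold-out crank

### The job

Clamp the loose laptop fan in the bench clamp so that I can clean it: first swing the folding grip of the crank (the one with the red ball) fully upright, then wind the crank clockwise with it until the fan is held firmly between the two jaws. Feel for when the crank goes clearly stiff and stop there, because the thin fan frame cracks if squeezed hard. Work the clamp only by its crank, do not touch the fan or the moving jaw, leave the other things on the bench alone, and let go at the end.

Things in the scene. Friction and masses are not known exactly. Their poses are not given: they have to be found in the camera images.
- crank_axis (a point): point on the vertical turning axis of the crank, on top of the clamp's grey gear housing and 96 mm above the bench: the same height as the pivot of the folding grip. The housing's top (a dark disc of 60 mm diameter) lies 44 mm below this point. The crank arm is an aluminium bar 12 mm wide and 9 mm thick, its top 15 mm below this point; it reaches from 18 mm behind the axis to 52 mm out
- grip_hinge (a point): pivot of the folding grip, at the outer end of the crank arm, 50 mm out from the crank axis and 96 mm above the bench; it goes round with the crank. The direction from crank_axis to here is the direction of the arm. The pivot's pin is level and square to the arm
- grip_ball (a point): centre of the red ball (22 mm diameter, spins freely on its 10 mm steel stem, so a hand holding it need not turn with the crank), 50 mm from the pivot. Folded, the stem lies level over the crank arm with the ball above the crank axis, 4 mm clear of the arm, free on both sides. It swings up and outward about the pivot until the ball stands straight above the pivot
- grip (a joint): fold angle of the grip (rad): 0 folded flat, 1.57 fully upright at its stop; it starts slightly raised. It is stiff (0.07 N m, about 1.4 N at the ball) and stays where it is left
- crank (a joint): turn of the crank (rad), 0 at the start, growing clockwise seen from above. Each radian moves the moving jaw 10 mm towards the back jaw. Running free it needs about 2.4 N along the circle at the ball (friction 0.12 N m); once the fan is pressed against the back jaw, each further newton at the ball adds about 5 N of clamp force, which rises by about 4 N per mm of jaw travel. The friction keeps the crank, and up to about 12 N of clamp force, in place when let go
- vise: the whole clamp: blue base plate 100 x 320 x 14 mm fixed on the bench; origin under its centre. Its y axis runs along the clamp, from the crank (115 mm towards -y) to the back jaw (towards +y). Everything but the crank is lower than 55 mm. The back jaw is set by hand beforehand, its face somewhere from 77 to 93 mm from the origin along y, so where the clamping starts has to be felt
- jaw: moving jaw, a blue block 84 mm wide with its top 41 mm above the bench, origin at bench height under the middle of the block; it carries the pad 22 mm in front (towards +y) of its origin. Not to be touched
- pad: sprung rubber face of the moving jaw, 80 x 6 x 16 mm; its front face lies 6 mm beyond its origin along the clamp's y axis. It presses on the fan
- fan_center (a point): centre of the loose laptop fan, a flat grey square frame 70 x 70 x 12 mm with a black round blade ring and a white hub, lying on the clamp's bed between the jaws, a little askew. Not to be touched by the robot
- fan: the same fan, origin under its centre; x and y axes along its sides
- screwdriver: screwdriver lying on the bench, a bystander
- screw_tray: blue divided screw tray, 90 x 120 x 22 mm, a bystander
- battery: black flat battery pack, 70 x 160 x 8 mm, a bystander
Not all that is in view belongs to the job. Leave any blue or turquoise look-alike of the fan alone.

How it is judged:
By the outcome, as a careful person would: the job done as asked, in the order asked, and still so for the second after the job is handed in, with the robot touching nothing.
It also fails if it takes over 64 s, if anything falls off the work surface, if the arm or the gripper's body presses on something with over 40 N, if the wrist force passes 120 N, or if a joint passes its speed limit or range.

### The arm

A 6-joint arm with a two-finger parallel gripper is mounted at the origin on the work surface. World frame = base frame: x ahead of the robot, y to its left, z up, the work surface at z = 0. Lengths are in m, angles in rad, forces in N, time in s.
With the tool pointing down it reaches from about 0.375 to 0.9 m from the base axis. Payload 3.1 kg.
Tool frame: the origin (TCP) lies at the very end of the fingers, on their centre line; the grasp point (between the pads) lies arm.grip_point_offset behind it (arm.grip_point_offset is the distance from the TCP to the grasp point, in m); z points along the fingers, y is the line along which they close (so a half turn about z gives the same grasp; the last joint's range is limited). The gripper opens to 85 mm and grips with 20 to 120 N. Pads are 22 mm wide; open, the fingers measure 114 mm over their backs; the gripper's body (76 mm by 85 mm) begins 54 mm behind the grasp point. The pads swing forward as they close: fully open they stand 13 mm farther back than shut.
Start: joints at [-1.438, 0.527, 1.433, -0, 1.181, -0.178], TCP at [0.191, -0.595, 0.231] pointing down, gripper open.
Joint ranges: [-3.08, 3.08], [-0.75, 2.2], [0.22, 2.44], [-1.43, 4.57], [0, 2.65], [-2.85, 2.85]. Speed limits (rad/s): [2.79, 2.79, 3.14, 3.14, 3.14, 3.14].

### API

Orientations are given as a unit quaternion [x, y, z, w].
In Python, from workcell import arm gives the robot as it stands.
- The arm moves only by the shell command python3 -m creep 'ROWS' [FORCE]. ROWS is JSON, a list of rows, each a list of 3 entries, a list of its own where there are three numbers: the shift along the world's x, y, z normalised to -1 to 1, where 1 is 5 cm, then the turn, a rotation vector about the world's x, y, z normalised to -1 to 1, where 1 is 0.15 rad, then the closure, from 0 (fully open) to 1 (shut). In form: [[[x, y, z], [rx, ry, rz], hand], ...]. A call has 1 to 5 rows; each row shifts and turns the commanded pose from where the row before left it; what a row does not reach is not made up. A row lasts 1/10 s, in which the tool goes at most 50 mm and 8.59 degrees, less where a joint would pass 70% of its speed; a pose out of reach is approached as far as the arm can. A call with a number of a shift or a turn outside -1 to 1 is refused whole. A call with a gripper value outside its range is refused whole. The fingers move at their own pace and stop on an object; FORCE is the grip in N (left out, the last holds). Time passes only in rows, so rows that do not move let the fingers close. It gives the time, the measured TCP pose, the force, the opening and the grip force at its end, in the units of the state.
- arm.read_state(): the state, without advancing time (a new reading comes with each control period).
- arm.camera(name): name is "side" or "top" or "wrist"; returns a dict with "image" (400x640x3 uint8, red, green, blue), "z_map" (400x640 float32, m along the optical axis (not along the pixel's ray), 0 where there is no reading), "fx", "fy", "cx", "cy" (pixels), "R" (3x3) and "t" (3): a world point X has camera coordinates R X + t. Camera axes: x right, y down, z forward; pixel columns grow to the right and rows downward; lengths in m; the calibration is good to about 2 mm. A picture is of the moment at which its call begins.
- arm.hand_in(): hands the job in; it is judged then, once.
The state is a dict: "time": time; "joints": joint angles; "qd": joint speeds; "tau": joint torques, N m; "eef_pos": TCP position; "tcp_rot": TCP orientation; "contact_force": force on the tool from outside, world axes, zero at the start; "wrist_torque": the same for the moment, N m; "width": finger opening in m; "grasp_force": force on a finger pad.
Only numpy, scipy, OpenCV 4.12 (cv2) and the standard library are available. Lean on these libraries where they do the work, as an engineer would, in place of code of your own. Each camera call takes 0.05 s, during which the arm holds its last target. There are 200 camera calls.

## Working session

There is one attempt and no reset: what is moved stays moved. The work goes in short steps, Python scripts to look and compute and a shell command to move; the robot and the scene stay as the last step left them, time stands still between calls to the robot, and variables do not carry over. Pictures are saved under pics/ and viewed, at most 10 in all, crops included, and the job is handed in when it is done.

```bash
mkdir -p pics; ls; cat > h.py <<'E'
import numpy as np, cv2
from workcell import arm
def shot(n,f):
    c=arm.camera(n); cv2.imwrite('pics/'+f,cv2.cvtColor(c['image'],cv2.COLOR_RGB2BGR)); return c
def ray(c,u,v,z):
    R=np.array(c['R']);t=np.array(c['t']);o=-R.T@t
    d=R.T@np.array([(u-c['cx'])/c['fx'],(v-c['cy'])/c['fy'],1]); return o+d*(z-o[2])/d[2]
def pt(c,u,v):
    z=c['z_map'][int(v),int(u)];R=np.array(c['R'])
    return R.T@(z*np.array([(u-c['cx'])/c['fx'],(v-c['cy'])/c['fy'],1])-np.array(c['t']))
def blobs(c,m,amin=15):
    n,_,s,ce=cv2.connectedComponentsWithStats(m.astype(np.uint8))
    return [(s[i][:5].tolist(),ce[i].round(1).tolist()) for i in range(1,n) if s[i][4]>=amin]
def red(c):
    i=c['image'].astype(int); return (i[...,0]>110)&(i[...,1]<70)&(i[...,2]<70)
E
python3 - <<'E'
from h import *
for n in ('top','side'):
    c=shot(n,n+'0.png'); print(n,blobs(c,red(c)), (-np.array(c['R']).T@c['t']).round(3))
s=arm.read_state(); print(s['time'],s['eef_pos'],s['tcp_rot'],s['width'],arm.grip_point_offset)
E
```

```text
pics
top [([332, 177, 5, 6, 23], [333.8, 179.2]), ([416, 234, 8, 20, 59], [419.9, 247.5])] [0.367 0.038 1.54 ]
side [([343, 198, 8, 9, 41], [345.8, 201.8]), ([240, 337, 49, 14, 606], [264.8, 343.7])] [ 0.49  -0.619  0.852]
0.1 [ 0.19106924 -0.59438005  0.23041346] [ 9.87949023e-01  1.54776304e-01  2.21396205e-05 -1.01139811e-03] 0.08526217989777607 0.0187
```

View pics/top0.png

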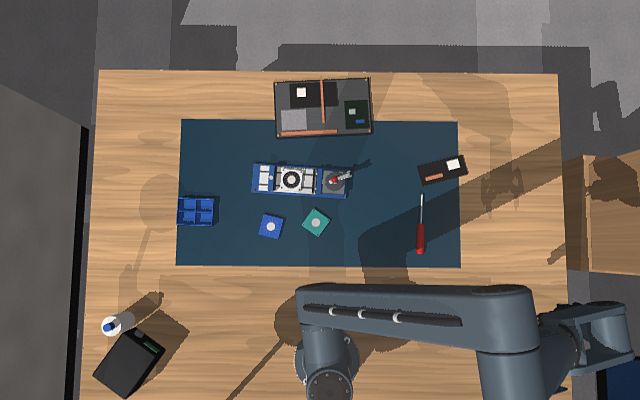

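View pics/side0.png

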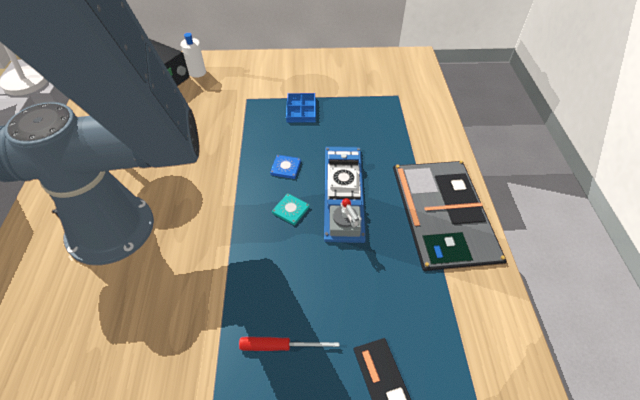

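The top view shows the clamp at (300,180), with the crank on the right. The red ball is at about (334,179) and its white fan at (291,180). Things that could be mistaken for the targets:
- **Red:** the ball (334,179) or the screwdriver handle (420,240).
- **Fan:** the grey/white one in the clamp (291,180), the blue look-alike (271,226) or the turquoise one (316,222).

I choose the ball at (334,179) on the clamp's crank and will check it in a close crop.

```bash
python3 - <<'E'
from h import *
c=arm.camera('top'); s=arm.camera('side')
a=cv2.resize(c['image'][150:210,240:380],None,fx=5.6,fy=5.6,interpolation=cv2.INTER_CUBIC)
b=cv2.resize(s['image'][140:250,310:385],None,fx=2.4*1,fy=2.4,interpolation=cv2.INTER_CUBIC)
o=np.zeros((336+264,784,3),np.uint8);o[:336,:784]=a;o[336:,:b.shape[1]]=b
b2=cv2.resize(s['image'][185:245,320:380],(400,264));o[336:,300:700]=cv2.resize(s['image'][188:232,320:387],(400,264),interpolation=cv2.INTER_CUBIC)
cv2.imwrite('pics/crop0.png',o[...,::-1])
print('ball top z.1',ray(c,333.8,179.2,.1),pt(c,334,179)); print('side',ray(s,345.8,201.8,.1),pt(s,346,202))
i=c['image'].astype(int); m=(i[...,2]>120)&(i[...,0]<70)&(i[...,1]<110)
for k in blobs(c,m,20): print(k)
E
```

```text
ball top z.1 [ 0.57927186 -0.01477728  0.1       ] [ 0.57845246 -0.0150419   0.10994165]
side [ 0.5794275 -0.0170229  0.1      ] [ 0.57895077 -0.02358137  0.10744598]
([356, 120, 8, 3, 24], [359.5, 121.0])
([251, 164, 95, 35, 509], [290.7, 185.6])
([269, 165, 6, 11, 47], [271.3, 170.0])
([268, 178, 6, 13, 53], [270.2, 184.8])
([178, 197, 36, 27, 527], [197.5, 209.4])
([258, 215, 25, 24, 296], [270.1, 226.6])
([190, 223, 22, 3, 31], [201.3, 224.5])
([103, 324, 8, 7, 41], [106.5, 327.3])
```

View pics/crop0.png

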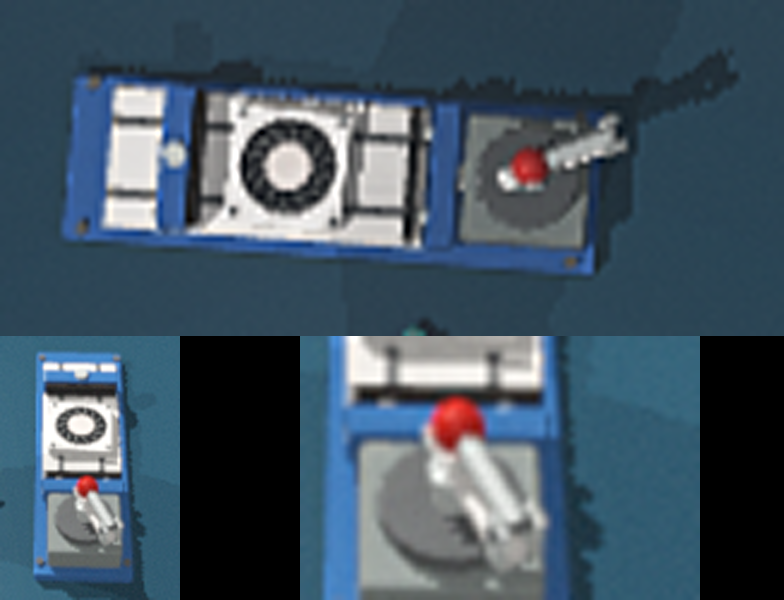

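The crop confirms the red ball on the clamp's crank. Its arm runs from crop (515,178) to (617,135), so it points towards -y and slightly +x. The white fan lies between the jaws. I'll move over the crank with the closing line square to the arm.

```bash

python3 -m creep '[[[0.5,0.8,0.1],[0,0,0.8],0],[[0.55,0.82,0.1],[0,0,0.8],0],[[0.55,0.82,0.1],[0,0,0.8],0],[[0.55,0.82,0.1],[0,0,0.8],0],[[0.55,0.82,0.1],[0,0,0.8],0]]'
python3 -m creep '[[[0.55,0.82,0.1],[0,0,0.8],0],[[0.55,0.82,0.1],[0,0,0.8],0],[[0.55,0.82,0.1],[0,0,0.8],0],[[0.55,0.82,0.1],[0,0,0.8],0],[[0.55,0.82,0.1],[0,0,0.8],0]]'
python3 -m creep '[[[0.55,0.8,0],[0,0,0.8],0],[[0.5,0.8,0],[0,0,0.8],0],[[0.4,0.6,0],[0,0,0.8],0],[[0.2,0.3,0],[0,0,0.8],0],[[0,0,0],[0,0,0],0]]'
python3 - <<'E'
from h import *
c=shot('wrist','w1.png'); print(blobs(c,red(c)))
for (s,p) in blobs(c,red(c)): print(ray(c,*p,.107),pt(c,*p))
E
```

```text
time: 0.7
eef_pos: [0.3268, -0.3893, 0.2564]
tcp_rot: [0.897, 0.442, 0.0, -0.0]
contact_force: [-0.2, 0.2, 0.2]
width: 0.0855
grasp_force: 0.0
time: 1.2
eef_pos: [0.4644, -0.1841, 0.2816]
tcp_rot: [0.726, 0.687, 0.0, 0.0]
contact_force: [0.6, -0.1, 0.3]
width: 0.0853
grasp_force: 0.0
time: 1.7
eef_pos: [0.5471, -0.0587, 0.2811]
tcp_rot: [0.542, 0.84, 0.0, -0.0]
contact_force: [-1.0, 0.3, 0.3]
width: 0.0856
grasp_force: 0.0
[([352, 149, 21, 19, 290], [362.5, 158.0]), ([106, 261, 67, 37, 967], [140.6, 279.6])]
[ 0.57788609 -0.02028923  0.107     ] [ 0.57749688 -0.02010935  0.10898262]
[ 0.41839258 -0.23730574  0.107     ] [ 0.39310548 -0.30117638  0.02466329]
```

View pics/w1.png

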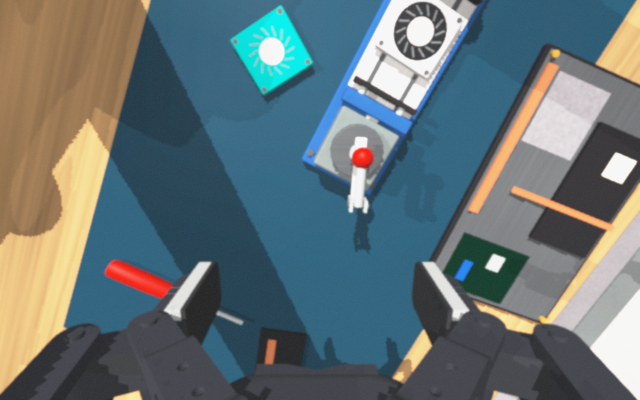

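The wrist view shows the ball at (362,158), the dark disc centred near (357,153) and the hinge fork at the arm's end near (359,203). The arm hangs nearly straight down the image, so the fingers close square to it.

```bash
python3 - <<'E'
from h import *
c=arm.camera('wrist'); i=c['image'].astype(int); g=i.mean(2); sat=i.max(2)-i.min(2)
sub=(g>75)&(g<135)&(sat<25); sub[:110]=0;sub[200:]=0;sub[:,:320]=0;sub[:,400:]=0
print(blobs(c,sub,40))
w=(g>190)&(sat<30); w[:120]=0;w[230:]=0;w[:,:330]=0;w[:,395:]=0
for b in blobs(c,w,10): print(b)
ys,xs=np.nonzero(w[170:225]); print(ys.min()+170,ys.max()+170)
for y in range(170,216,5): 
    r=np.nonzero(w[y])[0]; print(y,r.min() if len(r) else 0,r.max() if len(r) else 0)
d=ray(c,357,153,.052); h=ray(c,359,203,.096); b=ray(c,362.5,158,.107)
print(d,h,b, h-d, np.hypot(*(h-d)[:2]), 'tooly',arm.read_state()['eef_pos'])
cv2.imwrite('pics/w2.png',cv2.resize(c['image'][110:225,310:420],None,fx=5,fy=5,interpolation=cv2.INTER_CUBIC)[...,::-1])
E
```

```text
[([368, 142, 19, 36, 340], [376.8, 159.9]), ([335, 161, 18, 20, 114], [343.9, 172.2])]
([330, 120, 65, 28, 414], [361.1, 128.3])
([351, 136, 18, 20, 172], [359.8, 142.7])
([330, 155, 6, 15, 37], [331.3, 163.6])
([350, 165, 20, 47, 590], [359.1, 188.7])
170 211
170 355 366
175 353 366
180 353 370
185 353 365
190 352 364
195 350 364
200 351 368
205 351 369
210 351 368
215 0 0
[ 0.57954779 -0.02435128  0.052     ] [ 0.59678863 -0.06637514  0.096     ] [ 0.57699987 -0.02181881  0.107     ] [ 0.01724084 -0.04202386  0.044     ] 0.04542302292557682 tooly [ 0.54580896 -0.06091199  0.28100075]
```

View pics/w2.png

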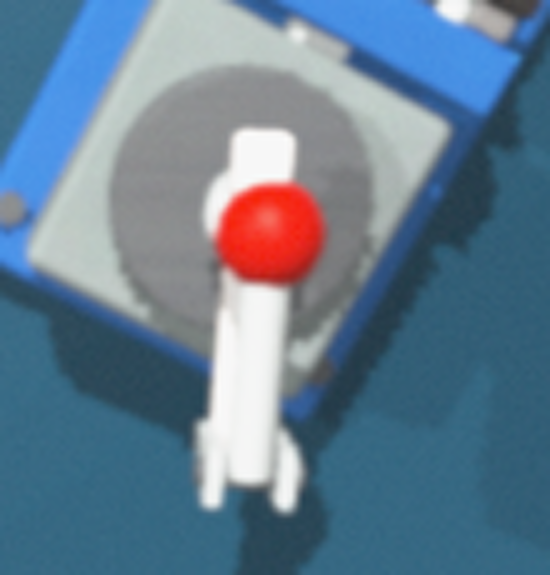

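The close crop shows the disc centred at crop (241,200), pixel (358,150), and the fork ears centred at x=250 with ends at y≈508, so the pin is at about pixel (360,207).

```bash
python3 - <<'E'
from h import *
c=arm.camera('wrist'); print(blobs(c,red(c))[0])
d=ray(c,358.2,150,.052); h=ray(c,360,207,.096); bb=blobs(c,red(c))[0][1]
for z in (.1,.105,.11): print(ray(c,*bb,z)[:2])
t=arm.camera('top'); print('top disc',ray(t,240+527/5.6,150+178/5.6,.052))
u=(h-d)[:2]; L=np.hypot(*u); u/=L
s=arm.read_state(); x,y=s['tcp_rot'][:2]
print(d,h,L,u,'ang',np.degrees(np.arctan2(u[1],u[0])),'tool y ang',np.degrees(np.arctan2(2*y*y-1,2*x*y)),s['eef_pos'],s['tcp_rot'],s['contact_force'],s['joints'])
E
```

```text
([355, 147, 20, 19, 293], [364.8, 156.3])
[ 0.57923389 -0.02098315]
[ 0.57824101 -0.02055794]
[ 0.57724814 -0.02013272]
top disc [ 0.57778372 -0.0175842   0.052     ]
[ 0.5788268 -0.0217308  0.052    ] [ 0.59914167 -0.0708473   0.096     ] 0.053151897382132655 [ 0.38220397 -0.92407799] ang -67.52973118649648 tool y ang 23.934043773671508 [ 0.54552724 -0.06182195  0.28113769] [ 5.45121542e-01  8.38356916e-01 -3.08930330e-04 -3.00565780e-04] [ 0.52287546 -0.01368238 -0.86566163] [-3.16181791e-01  3.68234646e-01  1.56309416e+00 -4.72551956e-04
  1.21100381e+00 -7.33743289e-01]
```

```bash

python3 -m creep '[[[0.22,0.27,-0.4],[0,0,-0.1],0.3],[[0.22,0.28,-0.5],[0,0,-0.06],0.3],[[0.22,0.27,-0.5],[0,0,0],0.3],[[0,0,-0.4],[0,0,0],0.3],[[0,0,-0.3],[0,0,0],0.3]]' 40
python3 -m creep '[[[0,0,0],[0,0,0],0.3],[[0,0,0],[0,0,0],0.3],[[0,0,0],[0,0,0],0.3]]'
python3 - <<'E'
from h import *
c=shot('wrist','w3.png'); B=blobs(c,red(c)); print(B)
p=B[0][1]
for z in (.1,.105,.11): print(ray(c,*p,z)[:2])
s=arm.read_state(); print(s['eef_pos'],s['tcp_rot'])
E
```

```text
time: 2.4
eef_pos: [0.5783, -0.0209, 0.1748]
tcp_rot: [0.555, 0.832, -0.0, -0.001]
contact_force: [-0.2, -0.7, -0.1]
width: 0.06
grasp_force: 0.0
time: 2.7
eef_pos: [0.5798, -0.0209, 0.1775]
tcp_rot: [0.555, 0.832, 0.0, 0.001]
contact_force: [-0.1, 0.3, 0.8]
width: 0.0596
grasp_force: 0.0
[([302, 197, 30, 28, 643], [316.7, 210.5]), ([15, 327, 69, 38, 1208], [47.4, 344.4])]
[ 0.57912751 -0.02018498]
[ 0.57847017 -0.01865164]
[ 0.57781282 -0.0171183 ]
[ 0.57986015 -0.02076691  0.17760143] [5.54651646e-01 8.32081725e-01 4.19553830e-04 1.17370142e-03]
```

View pics/w3.png

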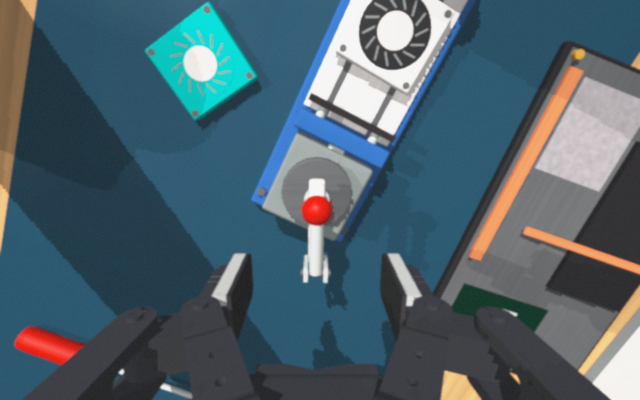

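The wrist view shows the ball at (317,210), centred between the fingers (240 and 392), with the arm straight down the image. I'll lower and close on the ball.

```bash

python3 -m creep '[[[-0.02,0.02,-0.5],[0,0,0],0.3],[[0,0,-0.5],[0,0,0],0.3],[[0,0,-0.5],[0,0,0],0.3],[[0,0,-0.4],[0,0,0],0.3],[[0,0,0],[0,0,0],0.3]]' 25
python3 -m creep '[[[0,0,0],[0,0,0],0.5],[[0,0,0],[0,0,0],0.65],[[0,0,0],[0,0,0],0.75],[[0,0,0],[0,0,0],0.85],[[0,0,0],[0,0,0],0.9]]' 25
python3 -m creep '[[[0,0,0],[0,0,0],0.9],[[0,0,0],[0,0,0],0.9],[[0,0,0],[0,0,0],0.9]]' 25
```

```text
time: 3.25
eef_pos: [0.5767, -0.0189, 0.0797]
tcp_rot: [0.554, 0.832, -0.001, -0.002]
contact_force: [-0.1, 0.1, -0.1]
width: 0.0597
grasp_force: 0.0
time: 3.75
eef_pos: [0.5794, -0.0193, 0.0824]
tcp_rot: [0.554, 0.832, 0.001, 0.002]
contact_force: [1.8, 0.6, 1.4]
width: 0.0197
grasp_force: 24.4
time: 4.05
eef_pos: [0.5793, -0.0193, 0.082]
tcp_rot: [0.554, 0.832, 0.0, 0.001]
contact_force: [3.2, -1.2, 5.1]
width: 0.0196
grasp_force: 24.6
```

```bash

python3 -m creep '[[[0.01,-0.02,0.15],[0,0,0],0.9],[[0.02,-0.05,0.16],[0,0,0],0.9],[[0.03,-0.07,0.13],[0,0,0],0.9],[[0.03,-0.075,0.125],[0,0,0],0.9],[[0.04,-0.1,0.1],[0,0,0],0.9]]' 25
python3 -m creep '[[[0,0,0],[0,0,0],0.9],[[0,0,0],[0,0,0],0.9]]' 25
python3 - <<'E'
from h import *
for n in ('top','side'):
    c=arm.camera(n); print(n,blobs(c,red(c),5))
    if n=='side': cv2.imwrite('pics/s4.png',cv2.resize(c['image'][130:250,280:420],None,fx=5,fy=5,interpolation=cv2.INTER_CUBIC)[...,::-1])
E
```

```text
time: 4.55
eef_pos: [0.5843, -0.0332, 0.1146]
tcp_rot: [0.555, 0.832, 0.001, -0.001]
contact_force: [3.5, 4.5, -1.5]
width: 0.02
grasp_force: 24.6
time: 4.75
eef_pos: [0.5848, -0.034, 0.115]
tcp_rot: [0.554, 0.832, 0.001, -0.0]
contact_force: [3.1, 4.2, 1.0]
width: 0.0201
grasp_force: 24.9
top [([416, 224, 8, 30, 209], [419.9, 239.1])]
side [([348, 194, 6, 9, 38], [350.5, 197.7]), ([240, 337, 49, 14, 545], [265.5, 344.1])]
```

View pics/s4.png

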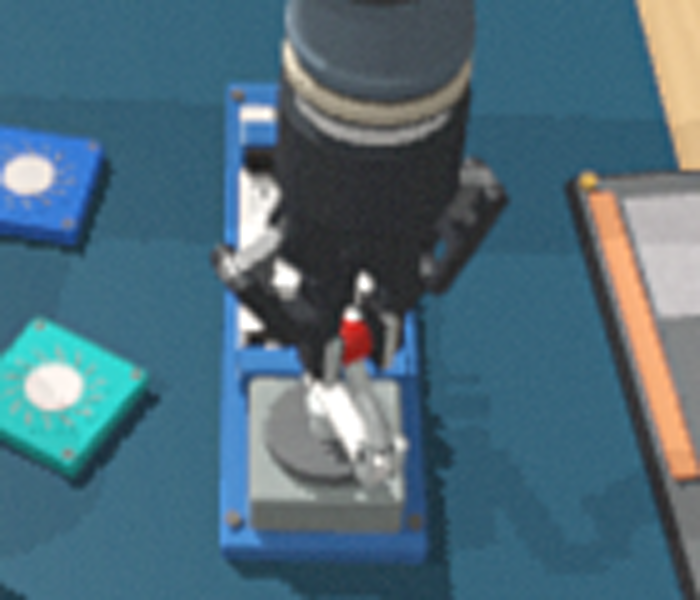

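The side crop shows the ball at (355,340) held between the fingers, with the stem about halfway up. I'll carry on along the arc.

```bash

python3 -m creep '[[[0.08,-0.12,0.11],[0,0,0],0.9],[[0.07,-0.16,0.09],[0,0,0],0.9],[[0.07,-0.17,0.05],[0,0,0],0.9],[[0,0,0],[0,0,0],0.9],[[0,0,0],[0,0,0],0.9]]' 25
python3 -m creep '[[[0.07,-0.17,0.01],[0,0,0],0.9],[[0,0,0],[0,0,0],0.9],[[0,0,0],[0,0,0],0.9]]' 25
```

```text
time: 5.35
eef_pos: [0.5946, -0.0576, 0.1268]
tcp_rot: [0.554, 0.832, -0.001, -0.001]
contact_force: [-0.8, 0.6, 0.7]
width: 0.0197
grasp_force: 25.1
time: 5.65
eef_pos: [0.5981, -0.0664, 0.127]
tcp_rot: [0.554, 0.832, -0.001, -0.001]
contact_force: [-2.0, -1.1, 0.1]
width: 0.0186
grasp_force: 24.1
```

```bash

python3 -m creep '[[[0.01,-0.04,0],[0,0,0],0.9],[[0.005,-0.03,0],[0,0,0],0.9],[[0,0,0],[0,0,0],0.9],[[0,0,0],[0,0,0],0.9]]' 25
python3 - <<'E'
from h import *
for n in ('side','wrist'):
    c=arm.camera(n); print(n,blobs(c,red(c),5))
    if n=='side': a=cv2.resize(c['image'][170:250,310:400],(675,600),interpolation=cv2.INTER_CUBIC); cv2.imwrite('pics/s5.png',a[...,::-1])
print(arm.read_state()['contact_force'])
E
```

```text
time: 6.05
eef_pos: [0.5995, -0.0691, 0.1272]
tcp_rot: [0.554, 0.832, -0.0, -0.0]
contact_force: [-2.7, 0.4, -2.0]
width: 0.0182
grasp_force: 23.5
side [([358, 201, 2, 5, 9], [358.6, 203.2]), ([240, 337, 49, 14, 542], [265.5, 344.1])]
wrist [([291, 233, 50, 51, 1900], [315.6, 258.3]), ([0, 322, 78, 53, 1610], [35.9, 349.1])]
[-2.55855931  1.97478329 -2.32068407]
```

View pics/s5.png

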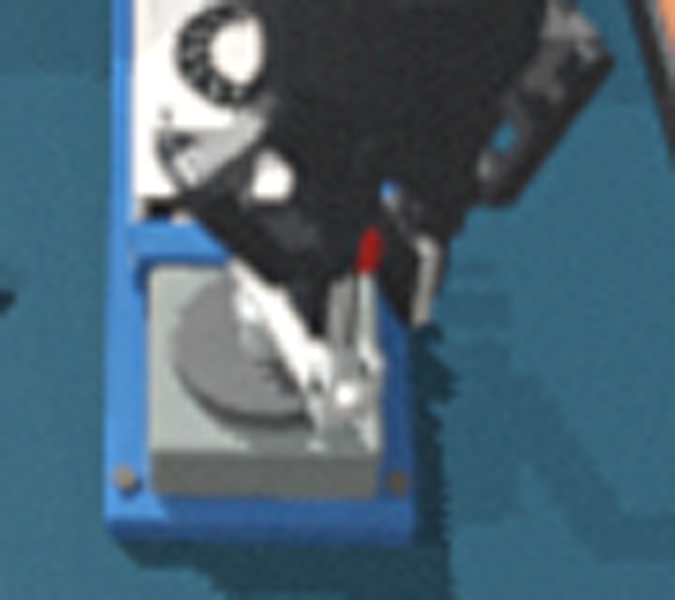

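The side crop shows the stem nearly vertical, the ball at (370,250) between the fingers and the fork at (345,395). I'll measure the ball against the hinge.

```bash
python3 - <<'E'
from h import *
c=arm.camera('wrist'); m=red(c); b=blobs(c,m)[0]; p=b[1]; print(b)
cn=max(cv2.findContours(m.astype(np.uint8)*255,0,2)[0],key=cv2.contourArea); (x,y),r=cv2.minEnclosingCircle(cn); print(x,y,r)
for z in (.14,.146): print(ray(c,x,y,z))
print(c['z_map'][int(y),int(x)],'depth from radius',c['fx']*.011/r)
s=arm.read_state();print(s['eef_pos'],s['contact_force'])
print('axis',[.579,-.021],'pivot',[.579+.05*.382,-.021-.05*.924])
E
```

```text
([291, 233, 50, 51, 1892], [315.6, 258.3])
315.4961853027344 258.2528381347656 26.36414909362793
[ 0.59496895 -0.06112275  0.14      ]
[ 0.5938281  -0.05834909  0.146     ]
0.12704806 depth from radius 0.13758616229526746
[ 0.59953159 -0.06913453  0.12720901] [-2.55108659  0.61649378 -2.94528993]
axis [0.579, -0.021] pivot [0.5981, -0.06720000000000001]
```

```bash

python3 -m creep '[[[0,0,0],[0,0,0],0.6],[[0,0,0],[0,0,0],0.45],[[0,0,0],[0,0,0],0.4],[[0,0,0],[0,0,0],0.4]]' 25
python3 - <<'E'
from h import *
c=arm.camera('wrist'); m=red(c); b=blobs(c,m)[0]
cn=max(cv2.findContours(m.astype(np.uint8)*255,0,2)[0],key=cv2.contourArea); (x,y),r=cv2.minEnclosingCircle(cn)
R=np.array(c['R']);t=np.array(c['t'])
z=c['z_map'][int(y),int(x)]; d=np.array([(x-c['cx'])/c['fx'],(y-c['cy'])/c['fy'],1])
n=np.linalg.norm(d)
P=R.T@(d*(z+.011/n)-t); print(b,(x,y,r),z,'ball',P)
print('z=.146',ray(c,x,y,.146))
tc=np.array(arm.read_state()['eef_pos']); e=R.T@np.array([0,0,1]); print('tcp',tc,'cam axis',e,'cam',-R.T@t)
g=R@(tc+[0,0,.0187])+t; print('grasp pt px',c['fx']*g[0]/g[2]+c['cx'],c['fy']*g[1]/g[2]+c['cy'])
E
```

```text
time: 6.6
eef_pos: [0.6007, -0.0696, 0.128]
tcp_rot: [0.554, 0.832, 0.0, 0.001]
contact_force: [-0.6, -0.4, -0.3]
width: 0.0513
grasp_force: 0.0
([288, 230, 52, 51, 1910], [313.8, 255.0]) (313.5, 254.5, 25.93270492553711) 0.1272826 ball [ 0.59381784 -0.05835712  0.14502247]
z=.146 [ 0.59364052 -0.05791393  0.146     ]
tcp [ 0.60048514 -0.06952772  0.12789721] cam axis [ 0.11562375 -0.27338464 -0.95493036] cam [ 0.57103142 -0.00140867  0.2706343 ]
grasp pt px 317.8790148779361 283.62329643646865
```

```bash

python3 -m creep '[[[-0.07,0.11,-0.02],[0,0,0],0.4],[[-0.06,0.11,0],[0,0,0],0.4],[[0,0,0],[0,0,0],0.6],[[0,0,0],[0,0,0],0.8],[[0,0,0],[0,0,0],0.9]]' 30
python3 -m creep '[[[0,0,0],[0,0,0],0.9],[[0,0,0],[0,0,0],0.9]]' 40
python3 -m creep '[[[0.04,-0.09,0.01],[0,0,0],0.9],[[0.04,-0.09,0.01],[0,0,0],0.9],[[0,0,0],[0,0,0],0.9],[[0,0,0],[0,0,0],0.9]]' 40
python3 - <<'E'
from h import *
c=arm.camera('wrist'); m=red(c)
cn=max(cv2.findContours(m.astype(np.uint8)*255,0,2)[0],key=cv2.contourArea); (x,y),r=cv2.minEnclosingCircle(cn)
print((x,y,r),ray(c,x,y,.146))
E
```

```text
time: 7.15
eef_pos: [0.5937, -0.0579, 0.1268]
tcp_rot: [0.554, 0.832, 0.0, 0.0]
contact_force: [0.2, 1.9, 0.9]
width: 0.0198
grasp_force: 29.2
time: 7.35
eef_pos: [0.5937, -0.058, 0.1268]
tcp_rot: [0.554, 0.832, 0.0, 0.0]
contact_force: [0.3, 2.1, 3.0]
width: 0.0198
grasp_force: 39.0
time: 7.75
eef_pos: [0.5976, -0.0678, 0.1276]
tcp_rot: [0.554, 0.832, -0.0, 0.0]
contact_force: [0.1, 2.5, 2.5]
width: 0.0194
grasp_force: 39.2
(315.9034729003906, 283.42169189453125, 26.22504997253418) [ 0.59663983 -0.06803994  0.146     ]
```

```bash

python3 -m creep '[[[0.01,-0.025,0],[0,0,0],0.9],[[0.01,-0.025,0],[0,0,0],0.9],[[0,0,0],[0,0,0],0.9],[[0,0,0],[0,0,0],0.9]]' 40
python3 - <<'E'
from h import *
c=arm.camera('wrist'); m=red(c)
cn=max(cv2.findContours(m.astype(np.uint8)*255,0,2)[0],key=cv2.contourArea); (x,y),r=cv2.minEnclosingCircle(cn)
print((x,y,r),ray(c,x,y,.146))
E
python3 -m creep '[[[0.01,-0.025,0],[0,0,0],0.9],[[0.01,-0.025,0],[0,0,0],0.9],[[0,0,0],[0,0,0],0.9],[[0,0,0],[0,0,0],0.9]]' 40
```

```text
time: 8.2
eef_pos: [0.5977, -0.0683, 0.1274]
tcp_rot: [0.554, 0.832, 0.001, -0.001]
contact_force: [-1.1, 6.5, 3.6]
width: 0.0192
grasp_force: 39.3
(316.1511535644531, 282.5, 26.22264862060547) [ 0.59673518 -0.06813252  0.146     ]
time: 8.65
eef_pos: [0.5978, -0.0689, 0.1273]
tcp_rot: [0.555, 0.832, 0.001, -0.003]
contact_force: [-2.0, 10.3, 4.5]
width: 0.0194
grasp_force: 39.3
```

The grip is firmly at its upright stop: 10 N outward produced no movement. Next I'll work out the circle rows.

```bash
python3 - <<'E'
import numpy as np
a=np.radians(-67.5)-np.arange(0,6.6,.25); p=np.c_[np.cos(a),np.sin(a)]
for i,d in enumerate(np.diff(p,axis=0)): print(round((i+1)*.25,2),d.round(2),(np.array([.5786,-.022])+.05*p[i+1]).round(4))
E
```

```text
0.25 [-0.24 -0.07] [ 0.5857 -0.0715]
0.5 [-0.25 -0.  ] [ 0.5732 -0.0717]
0.75 [-0.24  0.06] [ 0.5611 -0.0688]
1.0 [-0.22  0.12] [ 0.5501 -0.0631]
1.25 [-0.19  0.17] [ 0.5408 -0.0547]
1.5 [-0.14  0.21] [ 0.5339 -0.0444]
1.75 [-0.08  0.24] [ 0.5297 -0.0326]
2.0 [-0.02  0.25] [ 0.5286 -0.0202]
2.25 [0.04 0.25] [ 0.5306 -0.0079]
2.5 [0.1  0.23] [0.5356 0.0036]
2.75 [0.15 0.2 ] [0.5433 0.0134]
3.0 [0.2  0.15] [0.5531 0.021 ]
3.25 [0.23 0.1 ] [0.5646 0.026 ]
3.5 [0.25 0.04] [0.5769 0.028 ]
3.75 [ 0.25 -0.02] [0.5893 0.0268]
4.0 [ 0.24 -0.08] [0.6011 0.0227]
4.25 [ 0.21 -0.14] [0.6114 0.0157]
4.5 [ 0.17 -0.19] [0.6197 0.0064]
4.75 [ 0.12 -0.22] [ 0.6255 -0.0046]
5.0 [ 0.06 -0.24] [ 0.6283 -0.0168]
5.25 [-0.   -0.25] [ 0.6281 -0.0292]
5.5 [-0.07 -0.24] [ 0.6248 -0.0412]
5.75 [-0.12 -0.22] [ 0.6186 -0.0521]
6.0 [-0.17 -0.18] [ 0.6099 -0.061 ]
6.25 [-0.21 -0.13] [ 0.5993 -0.0675]
6.5 [-0.24 -0.07] [ 0.5873 -0.0712]
```

```bash

python3 -m creep '[[[-0.045,0.11,0],[0,0,0],0.9],[[-0.24,-0.07,0],[0,0,0],0.9],[[-0.25,0,0],[0,0,0],0.9],[[-0.24,0.06,0],[0,0,0],0.9],[[0,0,0],[0,0,0],0.9]]' 45
python3 -m creep '[[[0,0,0],[0,0,0],0.9]]' 45
```

```text
time: 9.15
eef_pos: [0.5602, -0.067, 0.1276]
tcp_rot: [0.554, 0.832, 0.0, 0.0]
contact_force: [-0.4, 4.2, 1.7]
width: 0.0191
grasp_force: 44.4
time: 9.25
eef_pos: [0.5603, -0.067, 0.1275]
tcp_rot: [0.554, 0.832, -0.0, -0.001]
contact_force: [-1.6, 4.1, 4.4]
width: 0.0191
grasp_force: 44.6
```

```bash

python3 -m creep '[[[-0.21,0.15,0],[0,0,0],0.9],[[-0.19,0.17,0],[0,0,0],0.9],[[-0.14,0.21,0],[0,0,0],0.9],[[-0.08,0.24,0],[0,0,0],0.9],[[-0.02,0.25,0],[0,0,0],0.9]]' 45
python3 -m creep '[[[0,0,0],[0,0,0],0.9],[[0,0,0],[0,0,0],0.9]]' 45
python3 - <<'E'
from h import *
c=arm.camera('wrist'); m=red(c)
cn=max(cv2.findContours(m.astype(np.uint8)*255,0,2)[0],key=cv2.contourArea); (x,y),r=cv2.minEnclosingCircle(cn)
print((x,y,r),ray(c,x,y,.146))
E
```

```text
time: 9.75
eef_pos: [0.5297, -0.016, 0.1277]
tcp_rot: [0.554, 0.832, 0.0, 0.002]
contact_force: [7.2, -4.1, -5.5]
width: 0.0192
grasp_force: 44.2
time: 9.95
eef_pos: [0.5299, -0.0148, 0.1277]
tcp_rot: [0.554, 0.833, 0.001, 0.001]
contact_force: [5.8, 1.0, -3.0]
width: 0.0195
grasp_force: 44.4
(316.63037109375, 284.0239562988281, 26.122509002685547) [ 0.5293419  -0.01529836  0.146     ]
```

```bash

python3 -m creep '[[[0.11,0.24,0],[0,0,0],0.9],[[0.12,0.22,0],[0,0,0],0.9],[[0.17,0.18,0],[0,0,0],0.9],[[0.21,0.13,0],[0,0,0],0.9],[[0,0,0],[0,0,0],0.9]]' 45
python3 -m creep '[[[0,0,0],[0,0,0],0.9],[[0,0,0],[0,0,0],0.9]]' 45
python3 - <<'E'
from h import *
s=arm.read_state();p=np.array(s['eef_pos'][:2])-[.5792,-.0218];f=np.array(s['contact_force'][:2]);r=p/np.hypot(*p);t=np.array([r[1],-r[0]])
print('turn',(np.radians(-67.5)-np.arctan2(p[1],p[0]))%(2*np.pi),'R',np.hypot(*p),'Frad',f@r,'Ftan',f@t)
c=arm.camera('top'); cv2.imwrite('pics/t6.png',cv2.resize(c['image'][150:210,240:380],None,fx=5.6,fy=5.6,interpolation=cv2.INTER_CUBIC)[...,::-1])
E
```

```text
time: 10.5
eef_pos: [0.56, 0.0246, 0.1276]
tcp_rot: [0.554, 0.833, 0.001, -0.0]
contact_force: [1.3, 4.7, 4.2]
width: 0.019
grasp_force: 44.9
time: 10.7
eef_pos: [0.5595, 0.0232, 0.1276]
tcp_rot: [0.554, 0.832, 0.001, -0.0]
contact_force: [0.5, 5.1, 3.4]
width: 0.0195
grasp_force: 44.8
turn 3.121274164432614 R 0.04914299288652003 Frad 4.487571302724874 Ftan 2.467538399859494
```

View pics/t6.png

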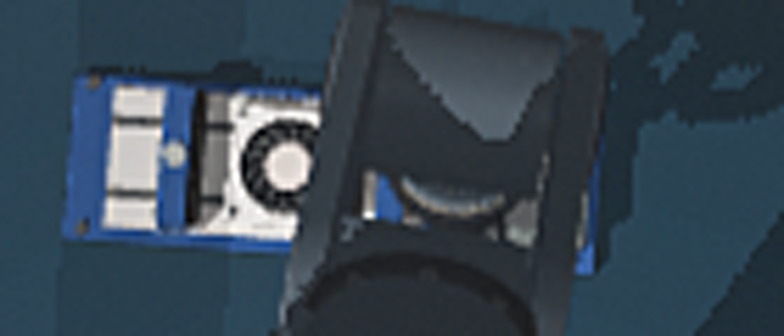

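The top crop shows the fan still at its place (290,162), the back jaw face near x=200 and the moving jaw edge near x=385, so it is closing in. I'll continue.

```bash
cat > f.py <<'E'
from h import *
s=arm.read_state();p=np.array(s['eef_pos'][:2])-[.5792,-.0218];f=np.array(s['contact_force'][:2]);r=p/np.hypot(*p);t=np.array([r[1],-r[0]])
T=(np.radians(-67.5)-np.arctan2(p[1],p[0]))%(2*np.pi)
print('turn %.3f R %.4f Frad %.2f Ftan %.2f'%(T,np.hypot(*p),f@r,f@t),'r',r.round(3),'t',t.round(3))
E
python3 -m creep '[[[0.22,0.11,0],[0,0,0],0.9],[[0.25,0.01,0],[0,0,0],0.9],[[0.24,-0.05,0],[0,0,0],0.9],[[0.22,-0.11,0],[0,0,0],0.9]]' 45; python3 f.py
python3 -m creep '[[[0,0,0],[0,0,0],0.9],[[0,0,0],[0,0,0],0.9]]' 45; python3 f.py
```

```text
time: 11.15
eef_pos: [0.6056, 0.0213, 0.1276]
tcp_rot: [0.554, 0.832, 0.001, -0.001]
contact_force: [-1.1, 4.7, 4.0]
width: 0.0195
grasp_force: 44.8
turn 4.083 R 0.0506 Frad 3.44 Ftan -3.37 r [0.522 0.853] t [ 0.853 -0.522]
time: 11.35
eef_pos: [0.6078, 0.0198, 0.1277]
tcp_rot: [0.555, 0.832, 0.001, 0.002]
contact_force: [4.9, 2.5, 0.4]
width: 0.0191
grasp_force: 44.6
turn 4.135 R 0.0505 Frad 4.80 Ftan 2.64 r [0.565 0.825] t [ 0.825 -0.565]
```

```bash

python3 -m creep '[[[0.08,-0.02,0],[0,0,0],0.9],[[0.08,-0.03,0],[0,0,0],0.9],[[0.055,-0.06,0],[0,0,0],0.9],[[0.05,-0.06,0],[0,0,0],0.9],[[0.045,-0.065,0],[0,0,0],0.9]]' 45; python3 f.py
python3 -m creep '[[[0,0,0],[0,0,0],0.9]]' 45; python3 f.py
```

```text
time: 11.85
eef_pos: [0.6211, 0.0081, 0.1276]
tcp_rot: [0.554, 0.832, -0.0, -0.0]
contact_force: [-0.9, 1.8, 3.8]
width: 0.0195
grasp_force: 44.9
turn 4.485 R 0.0514 Frad 0.31 Ftan -2.00 r [0.814 0.581] t [ 0.581 -0.814]
time: 11.95
eef_pos: [0.6215, 0.0076, 0.1276]
tcp_rot: [0.554, 0.832, -0.0, 0.0]
contact_force: [-1.0, 1.3, 4.1]
width: 0.0192
grasp_force: 44.9
turn 4.499 R 0.0515 Frad -0.07 Ftan -1.58 r [0.822 0.57 ] t [ 0.57  -0.822]
```

```bash

python3 -m creep '[[[0.043,-0.067,0],[0,0,0],0.9],[[0.037,-0.071,0],[0,0,0],0.9],[[0.03,-0.073,0],[0,0,0],0.9],[[0.025,-0.076,0],[0,0,0],0.9]]' 45; python3 f.py
```

```text
time: 12.35
eef_pos: [0.6281, -0.0062, 0.1276]
tcp_rot: [0.554, 0.832, 0.0, 0.0]
contact_force: [-0.6, 2.5, 4.1]
width: 0.0195
grasp_force: 44.9
turn 4.796 R 0.0513 Frad 0.18 Ftan -2.57 r [0.952 0.305] t [ 0.305 -0.952]
```

```bash
python3 - <<'E'
from h import *
c=arm.camera('top'); cv2.imwrite('pics/t7.png',cv2.resize(c['image'][150:210,240:340],None,fx=7,fy=7,interpolation=cv2.INTER_CUBIC)[...,::-1])
E
```

```text
(no output)
```

View pics/t7.png

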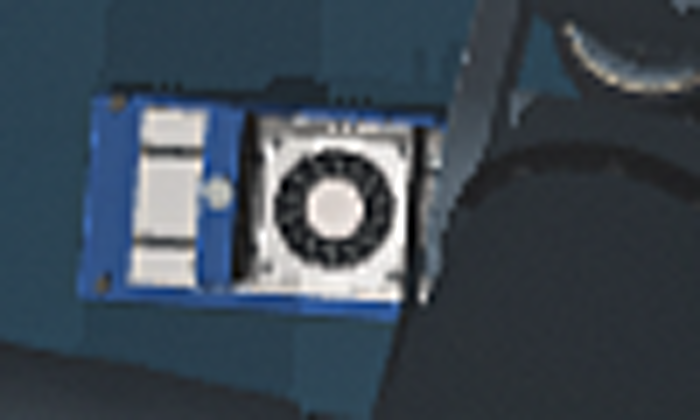

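The top crop shows the fan squared up, its front edge at x≈258, only a few mm from the back jaw face (≈245). The moving pad, at x≈410, is touching it. I'll feel forward in small steps.

```bash

python3 -m creep '[[[0.016,-0.058,0],[0,0,0],0.9],[[0.012,-0.058,0],[0,0,0],0.9],[[0.009,-0.059,0],[0,0,0],0.9]]' 45|grep -E "time|contact"; python3 f.py
```

```text
time: 12.7
contact_force: [-0.5, 2.6, 3.9]
turn 4.968 R 0.0512 Frad -0.10 Ftan -2.62 r [0.991 0.137] t [ 0.137 -0.991]
```

```bash

python3 -m creep '[[[0.006,-0.06,0],[0,0,0],0.9],[[0.002,-0.06,0],[0,0,0],0.9]]' 45|grep -E "time|contact"; python3 f.py
```

```text
time: 12.9
contact_force: [-0.4, 2.1, 4.0]
turn 5.087 R 0.0511 Frad -0.31 Ftan -2.15 r [1.    0.018] t [ 0.018 -1.   ]
```

```bash

python3 -m creep '[[[-0.002,-0.06,0],[0,0,0],0.9],[[-0.005,-0.06,0],[0,0,0],0.9]]' 45|grep -E "time|contact"; python3 f.py
```

```text
time: 13.1
contact_force: [-0.3, 3.6, 3.5]
turn 5.204 R 0.0509 Frad -0.61 Ftan -3.57 r [ 0.995 -0.099] t [-0.099 -0.995]
```

```bash

python3 -m creep '[[[-0.008,-0.05,0],[0,0,0],0.9]]' 45|grep -E "time|contact"; python3 f.py
python3 -m creep '[[[0,0,0],[0,0,0],0.9]]' 45|grep -E "time|contact"; python3 f.py
```

```text
time: 13.2
contact_force: [-0.4, 2.8, 3.5]
turn 5.254 R 0.0509 Frad -0.83 Ftan -2.76 r [ 0.989 -0.148] t [-0.148 -0.989]
time: 13.3
contact_force: [0.6, 2.0, 3.7]
turn 5.258 R 0.0509 Frad 0.32 Ftan -2.05 r [ 0.988 -0.153] t [-0.153 -0.988]
```

```bash

python3 -m creep '[[[-0.009,-0.05,0],[0,0,0],0.9],[[-0.011,-0.05,0],[0,0,0],0.9]]' 45|grep -E "time|contact"; python3 f.py
```

```text
time: 13.5
contact_force: [0.2, 4.2, 3.6]
turn 5.345 R 0.0508 Frad -0.75 Ftan -4.11 r [ 0.971 -0.238] t [-0.238 -0.971]
```

```bash

python3 -m creep '[[[-0.01,-0.03,0],[0,0,0],0.9]]' 45|grep -E "time|contact"; python3 f.py
python3 -m creep '[[[0,0,0],[0,0,0],0.9]]' 45|grep -E "time|contact"; python3 f.py
```

```text
time: 13.6
contact_force: [0.3, 3.5, 3.9]
turn 5.379 R 0.0507 Frad -0.62 Ftan -3.45 r [ 0.963 -0.27 ] t [-0.27  -0.963]
time: 13.7
contact_force: [0.1, 4.1, 2.9]
turn 5.382 R 0.0507 Frad -0.98 Ftan -3.98 r [ 0.962 -0.273] t [-0.273 -0.962]
```

```bash

python3 -m creep '[[[-0.013,-0.038,0],[0,0,0],0.9]]' 45|grep -E "time|contact"; python3 f.py
python3 -m creep '[[[0,0,0],[0,0,0],0.9]]' 45|grep -E "time|contact"; python3 f.py
python3 -m creep '[[[0,0,0],[0,0,0],0.9]]' 45|grep -E "time|contact"; python3 f.py
```

```text
time: 13.8
contact_force: [1.2, 4.2, 3.2]
turn 5.414 R 0.0507 Frad -0.18 Ftan -4.35 r [ 0.953 -0.304] t [-0.304 -0.953]
time: 13.9
contact_force: [1.5, 3.9, 3.5]
turn 5.421 R 0.0507 Frad 0.19 Ftan -4.15 r [ 0.951 -0.311] t [-0.311 -0.951]
time: 14.0
contact_force: [0.0, 3.3, 4.2]
turn 5.421 R 0.0507 Frad -0.98 Ftan -3.16 r [ 0.951 -0.311] t [-0.311 -0.951]
```

The crank is clearly stiff: free running took about 2.3 N, and it now takes about 4.2 N and is rising, so the clamp force is roughly 9 N. I'll ease off, let go and lift.

```bash

python3 -m creep '[[[0.01,0.035,0.03],[0,0,0],0.9],[[0,0,0],[0,0,0],0.7],[[0,0,0],[0,0,0],0.5],[[0,0,0],[0,0,0],0.4],[[0,0,0],[0,0,0],0.4]]' 45
python3 -m creep '[[[0,0,0.2],[0,0,0],0.4],[[0,0,0.5],[0,0,0],0.4],[[0,0,0.6],[0,0,0],0.4],[[0,0,0.6],[0,0,0],0.3],[[0,0,0.4],[0,0,0],0.3]]' 45
python3 -m creep '[[[-0.5,-0.5,0.2],[0,0,0],0.3],[[-0.5,-0.5,0],[0,0,0],0.3],[[0,0,0],[0,0,0],0.3]]'
python3 - <<'E'
from h import *
c=arm.camera('wrist'); m=red(c); B=blobs(c,m); print(B)
for b in B: print(ray(c,*b[1],.146),pt(c,*b[1]))
t=arm.camera('top'); i=t['image'].astype(int); 
row=i[178:186,262:320].mean(0).astype(int); print([(262+k,*row[k]) for k in range(0,58,2)])
E
```

```text
time: 14.5
eef_pos: [0.6277, -0.0361, 0.1291]
tcp_rot: [0.554, 0.832, -0.0, 0.0]
contact_force: [0.6, -0.5, -0.4]
width: 0.0513
grasp_force: 0.0
time: 15.0
eef_pos: [0.6287, -0.036, 0.2475]
tcp_rot: [0.554, 0.832, 0.001, 0.002]
contact_force: [0.2, -0.5, -0.6]
width: 0.0597
grasp_force: 0.0
time: 15.3
eef_pos: [0.5753, -0.0879, 0.2555]
tcp_rot: [0.555, 0.832, -0.001, 0.0]
contact_force: [0.9, -0.4, -0.5]
width: 0.0596
grasp_force: 0.0
[([391, 151, 28, 28, 567], [404.4, 164.9]), ([82, 249, 83, 44, 1323], [125.1, 270.9])]
[ 0.62677555 -0.03687008  0.146     ] [ 0.62359836 -0.03618591  0.15594203]
[ 0.44799575 -0.21023033  0.146     ] [ 0.40027442 -0.30289182  0.02351044]
[(262, np.int64(178), np.int64(176), np.int64(175)), (264, np.int64(177), np.int64(176), np.int64(174)), (266, np.int64(182), np.int64(179), np.int64(176)), (268, np.int64(79), np.int64(109), np.int64(156)), (270, np.int64(76), np.int64(103), np.int64(144)), (272, np.int64(72), np.int64(103), np.int64(150)), (274, np.int64(26), np.int64(25), np.int64(24)), (276, np.int64(127), np.int64(126), np.int64(126)), (278, np.in
[... 356 characters left out ...]
57), np.int64(59), np.int64(62)), (294, np.int64(123), np.int64(123), np.int64(123)), (296, np.int64(190), np.int64(189), np.int64(187)), (298, np.int64(50), np.int64(50), np.int64(50)), (300, np.int64(79), np.int64(99), np.int64(131)), (302, np.int64(56), np.int64(93), np.int64(151)), (304, np.int64(55), np.int64(93), np.int64(155)), (306, np.int64(134), np.int64(134), np.int64(131)), (308, np.int64(166), np.int64(169), np.int64(168)), (310, np.int64(201), np.int64(203), np.int64(202)), (312, np.int64(194), np.int64(196), np.int64(195)), (314, np.int64(193), np.int64(195), np.int64(193)), (316, np.int64(124), np.int64(135), np.int64(148)), (318, np.int64(131), np.int64(146), np.int64(165))]
```

```bash
python3 -c "
from workcell import arm
print(arm.hand_in())"
```

```text
the job is handed in; nothing more can be done
None
```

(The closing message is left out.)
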